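Close up the emptying station and hold the cup lid half-turned

TASK

Close up the vacuum emptying station after its filter has been loaded: push the filter drawer fully shut, then take the bayonet lid by its grip bar, set it fully down in the clear dust cup's mouth with its two pins through the collar's notches, and turn it clockwise (seen from above) half of its quarter turn, about 45 degrees, stopping well before the lock clicks. Finish while still gripping the lid there against its return spring, without letting go, so that I can check through the clear cup that it sits evenly before it is locked. Leave everything else on the counter where it is.

Things in the scene. Friction and masses are not known exactly. Their poses are not given: they have to be found in the camera images.
- station: grey emptying station: plinth 220 mm deep, 380 mm wide, 60 mm high, with a cyclone tower (359 mm high) over its right end, 90 mm behind the plinth's front. Left of the tower stands the docked cup. Origin under the plinth's middle; x points from the front (robot side) to the back, y left, z up. It is fixed, turned up to 15 degrees either way.
- drawer_front (a point): middle of the filter drawer's flat outer front face (144 mm wide, 48 mm high, lower edge 6 mm and this point 30 mm above the counter). The drawer is in the plinth's right end, under the tower. Axes as the station's: push along +x to shut it.
- filter_drawer (a joint): how far the drawer is out, m: 0 = fully shut (end stop), 0.09 = fully out. It slides stiffly (about 2 N) and stays where it is left.
- cup: clear dust cup, 105 mm high, 119 mm across its rim, docked fast on the plinth's left end: axis 209 mm left of the drawer's middle, 160 mm from the tower and 115 mm from the grey pipe that rises beside the tower to 325 mm. Origin at the centre of its foot, axes as cup_mouth's.
- cup_mouth (a point): centre of the cup's mouth in the plane of its rim, 165 mm above the counter; z up. A grey inner collar, 6 mm thick, flush with the rim, leaves an 84 mm hole with two opposite notches, 16 mm wide and reaching 51 mm out, on this point's x axis (parallel to the plinth's front). Outside the rim one rib marks each notch; pairs of ribs mark the lock, a quarter turn on.
- lid_grip (a point): middle of the grip bar of the grey bayonet lid, x along the bar, z up. Bar 78 mm long, 18 mm thick, 37 mm high, on a round flange 113 mm across whose top is 18 mm and underside 25 mm below this point. The lid lies plug down on the counter left of the station. Fully home the flange rests on the cup's rim: this point is then 25 mm above cup_mouth.
- lid: the same lid, about 0.13 kg; origin at its lowest face, 45 mm below the bar's middle; same axes. Under the flange a plug 79 mm across, 20 mm deep, its lower 9 mm tapering to 66 mm, with two pins, 8 mm thick, centres 8 mm above the foot, out to 48 mm from the axis on +x and -x (in line with the bar). It fits either way round. At home the pins are 2 mm clear below the collar.
- lock_ring (a joint): angle of the black ring under the collar, rad, clockwise from above: 0 = its forks are under the notches, 1.57 = lock. The pins drop into the forks and carry it (it lags the lid by up to 4 degrees). A spring turns ring and lid back when let go: 0.05 N m at 0, 0.1 N m half-way. From 1.1 rad the pins ride on sprung catches that click at about 1.3.
- storage_cap: bystander: round grey cap without a bar, 90 mm across, 40 mm high with a small round knob; origin under its centre. It and the lid may have changed places.
- shroud: bystander: grey spool-shaped cyclone shroud, 84 mm across, 100 mm high, standing to the left of the station; origin under its centre.
- scraper: bystander: black scraper lying flat, 190 mm long, rubber edge 110 mm wide; origin under the middle.
- pad0: bystander: framed filter plate (8 x 125 x 105 mm) standing in the wooden rack at the right, slot nearest the robot; origin under its centre.
- pad1: bystander: the next filter plate in the rack.
- pad2: bystander: the next filter plate in the rack.
- pad3: bystander: the filter plate in the slot farthest from the robot.
There are look-alikes about, which are no part of the job. Leave any blue or orange look-alike of the lid alone.

How it is judged:
By the outcome, as a careful person would: the job done as asked, in the order asked, and still so for the second after the job is handed in, while the arm keeps its last pose, push and grip.
It also fails if it takes over 64 s, if anything falls off the work surface, if the arm or the gripper's body presses on something with over 40 N, if the wrist force passes 120 N, or if a joint passes its speed limit or range.

ROBOT

A 6-joint arm with a two-finger parallel gripper is mounted at the origin on the work surface. World frame = base frame: x ahead of the robot, y to its left, z up, the work surface at z = 0. Lengths are in m, angles in rad, forces in N, time in s.
With the tool pointing down it reaches from about 0.3 to 0.875 m from the base axis. Payload 6.4 kg.
Tool frame: the origin (TCP) lies midway between the tips of the shut fingers; the grasp point (between the pads) lies 19 mm behind it (grasp_offset is the distance from the TCP to the grasp point, in m); z points along the fingers, y is the line along which they close (so a half turn about z gives the same grasp; the last joint's range is limited). The gripper opens to 85 mm and grips with 20 to 120 N. Pads are 22 mm wide; open, the fingers measure 114 mm over their backs; the gripper's body (76 mm by 85 mm) begins 54 mm behind the grasp point. The pads swing forward as they close: fully open they stand 13 mm farther back than shut.
Start: joints at [0.923, 0.181, 1.607, -0, 1.354, -0.206], TCP at [0.246, 0.52, 0.205] pointing down, gripper open.
Joint ranges: [-2.99, 2.99], [-0.89, 2.07], [0.3, 2.58], [-1.14, 4.28], [0, 2.63], [-3.12, 3.12]. Speed limits (rad/s): [2.57, 2.57, 3.01, 3.14, 3.14, 3.14].

INTERFACE

Orientations are given as a unit quaternion [w, x, y, z].
In Python, from bench import * gives the robot as it stands. The module is installed in compiled form; this text tells all that it offers.
- The arm moves only by the tool servo_tool, never from a script. Its argument "commands" is text: rows parted by semicolons, each of 7 numbers parted by spaces: the turn, a rotation vector about the tool's x, y, z in rad, then the shift along the tool's x, y, z in mm, then the opening, from 0 (shut) to 1 (fully open). In form: wx wy wz dx dy dz claw; .... A call has 1 to 5 rows; each row shifts and turns the commanded pose from where the row before left it, along the tool's axes as they then stand; what a row does not reach is not made up. A row lasts 1/8 s, in which the tool goes at most 62.5 mm and 10.7 degrees, less where a joint would pass 70% of its speed; a pose out of reach is approached as far as the arm can. A call with a gripper value outside its range is refused whole. The fingers move at their own pace and stop on an object; the grip force is fixed at half the most. Time passes only in rows, so rows that do not move let the fingers close. It gives the time, the measured TCP pose, the force, the opening and the grip force at its end, in the units of the state.
- get_obs(): the state, without advancing time (a new reading comes with each control period).
- camera(name): name is "scene" or "top"; returns the picture (400x640x3 uint8, blue, green, red); there is no depth.
- calibration(name): a dict with "fx", "fy", "cx", "cy" (pixels), "R" (3x3) and "t" (3): a world point X has camera coordinates R X + t. Camera axes: x right, y down, z forward; pixel columns grow to the right and rows downward; lengths in m; the calibration is good to about 2 mm. A picture is of the moment at which its call begins. calibration takes no time and is no camera call.
- hand_in(): hands the job in; it is judged then, once.
The state is a dict: "time_s": time; "q": joint angles; "dq": joint speeds; "joint_efforts": joint torques, N m; "eef_pos": TCP position; "eef_rot": TCP orientation; "wrist_force": force on the tool from outside, world axes, zero at the start; "torque": the same for the moment, N m; "opening": opening from 0.0 (shut) to 1.0 (fully open); "grasp_force": force on a finger pad.
Only numpy, scipy, OpenCV 4.12 (cv2) and the standard library are available. Lean on these libraries where they do the work, as an engineer would, in place of code of your own. Each camera call takes 0.05 s, during which the arm holds its last target. There are 200 camera calls.

## Working session

There is one attempt and no reset: what is moved stays moved. The work goes in short steps, Python scripts to look and compute and a tool call to move; the robot and the scene stay as the last step left them, time stands still between calls to the robot, and variables do not carry over. Pictures are saved under pics/ and viewed, at most 10 in all, crops included, and the job is handed in when it is done.

Besides the shell and the picture viewer there is one more tool, called after ">>>" by a JSON object that holds its "name" and its "arguments". servo_tool: Moves the arm, as the interface text tells. Its arguments: {"type":"object","properties":{"commands":{"type":"string"}},"required":["commands"]}

```bash
mkdir -p pics
cat > h.py <<'E'
from bench import *
import numpy as np, cv2
from scipy.spatial.transform import Rotation as Ro
def ray(n,u,v):
    c=calibration(n); R=np.array(c['R']); t=np.array(c['t'])
    d=R.T@np.array([(u-c['cx'])/c['fx'],(v-c['cy'])/c['fy'],1]); return -R.T@t,d
def onz(n,u,v,z):
    o,d=ray(n,u,v); return o+d*(z-o[2])/d[2]
def proj(n,X):
    c=calibration(n); p=np.array(c['R'])@np.array(X)+np.array(c['t'])
    return np.array([c['fx']*p[0]/p[2]+c['cx'],c['fy']*p[1]/p[2]+c['cy']])
def crop(img,u0,v0,u1,v1,name):
    c=img[v0:v1,u0:u1]; s=min(800/c.shape[1],600/c.shape[0])
    cv2.imwrite('pics/'+name,cv2.resize(c,None,fx=s,fy=s,interpolation=cv2.INTER_CUBIC))
    print(name,'scale',s)
E
python3 - <<'E'
from h import *
for n in('top','scene'):
    i=camera(n); cv2.imwrite(f'pics/{n}0.png',i); c=calibration(n); print(n,c['fx'],ray(n,320,200))
print(get_obs())
E
```

```text
top 380.1123899396817 (array([0.34835056, 0.00863566, 1.38523906]), array([ 0.09800665, -0.00929525, -0.99518095]))
scene 376.01670450626784 (array([ 1.16068586, -0.52436113,  0.89990442]), array([-0.58691396,  0.47036945, -0.6590229 ]))
{'time_s': 0.1, 'q': array([ 9.22717718e-01,  1.81456622e-01,  1.60793121e+00,  2.00096115e-05,
        1.35380859e+00, -2.06285011e-01]), 'dq': array([ 9.03830837e-04, -1.35765122e-03, -4.57524256e-03,  1.41036326e-03,
       -6.34432774e-05, -2.28134998e-04]), 'joint_efforts': array([ 1.28454063e-03, -4.45877302e+01, -3.52239561e+01, -2.26776292e-04,
        4.16359951e-03, -7.82141115e-06]), 'eef_pos': array([0.24547942, 0.51935898, 0.20456877]), 'eef_rot': array([-3.41115446e-04,  2.19106757e-01,  9.75700562e-01, -7.25773247e-04]), 'wrist_force': array([ 0.71883623, -0.90906736, -0.23645675]), 'torque': array([-0.02800472, -0.04345813,  0.009616  ]), 'grasp_force': 0.0, 'opening': 1.0024236269203928}
```

View pics/top0.png

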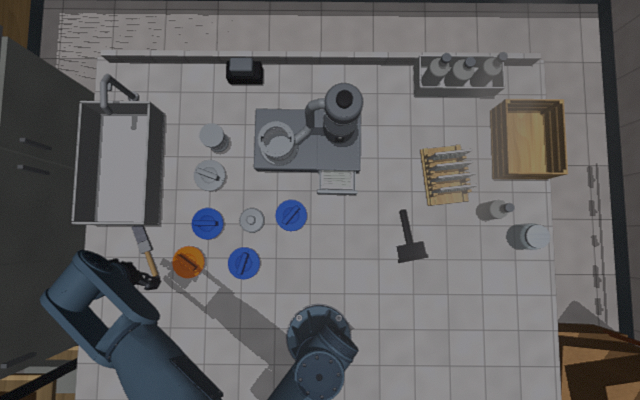

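View pics/scene0.png

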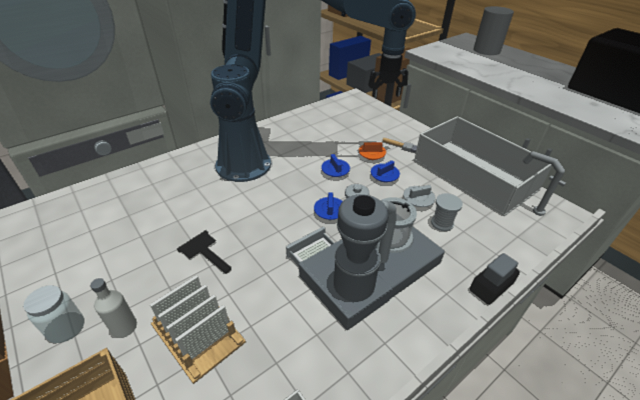

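Top view: the grey lid with a bar is at (209,175). Things it could be taken for are the storage cap with a knob (251,220), the shroud (212,135), the blue lids at (207,223), (291,215) and (243,263), and the orange one at (189,262). The cup is at (277,141), the drawer front near (337,192). Next I check the lid and cup in a close crop.

Run:
```python
from h import *
i=cv2.imread('pics/top0.png'); crop(i,185,75,369,213,'c1.png')
```

```text
c1.png scale 4.3478260869565215
```

View pics/c1.png

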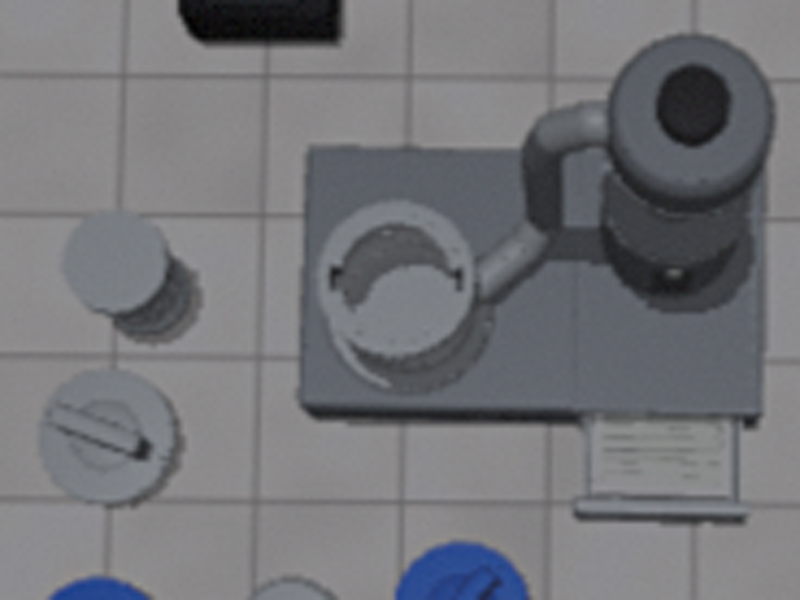

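The crop shows:
- **Lid:** a grey flange with a bar, centre crop (110,438), bar running from about (50,412) to (148,450).
- **Cup:** rim centre (397,278), notches at (335,278) and (460,278).
- **Drawer front:** outer edge from (575,516) to (747,520).

I now turn these into positions.

Run:
```python
from h import *
s=4.3478
def P(x,y,z): return onz('top',185+(x+.5)/s-.5,75+(y+.5)/s-.5,z)
for n,a in dict(plFL=(303,406,.06),plFR=(757,412,.06),plBL=(308,148,.06),rimL=(318,280,.165),rimR=(476,280,.165),rimT=(397,200,.165),nL=(332,278,.162),nR=(463,278,.162),drL=(575,503,.054),drR=(748,507,.054),drFL=(575,516,.05),drFR=(748,519,.05),lidL=(38,436,.027),lidR=(180,436,.027),lidT=(112,368,.027),lidB=(110,502,.024),barL=(50,410,.0635),barR=(143,444,.0635)).items(): print(n,P(*a).round(4))
# rectified enlarged crops with top-plane homography for lid
i=cv2.imread('pics/top0.png')
a=cv2.resize(i[155:197,187:232],None,fx=13,fy=13,interpolation=cv2.INTER_CUBIC)
a=cv2.convertScaleAbs(a,alpha=1.6); cv2.imwrite('pics/lid.png',a)
```

```text
plFL [0.5907 0.2289 0.06  ]
plFR [ 0.5885 -0.1398  0.06  ]
plBL [0.806  0.2296 0.06  ]
rimL [0.6676 0.2023 0.165 ]
rimR [0.6685 0.0834 0.165 ]
rimT [0.7298 0.1439 0.165 ]
nL [0.67   0.1922 0.162 ]
nR [0.6708 0.0934 0.162 ]
drL [0.5137 0.0075 0.054 ]
drR [ 0.5115 -0.1329  0.054 ]
drFL [0.5036 0.0074 0.05  ]
drFR [ 0.5022 -0.1333  0.05  ]
lidL [0.5698 0.4537 0.027 ]
lidR [0.5707 0.3359 0.027 ]
lidT [0.6276 0.3942 0.027 ]
lidB [0.5154 0.393  0.024 ]
barL [0.5852 0.4328 0.0635]
barR [0.558  0.3568 0.0635]
```

View pics/lid.png

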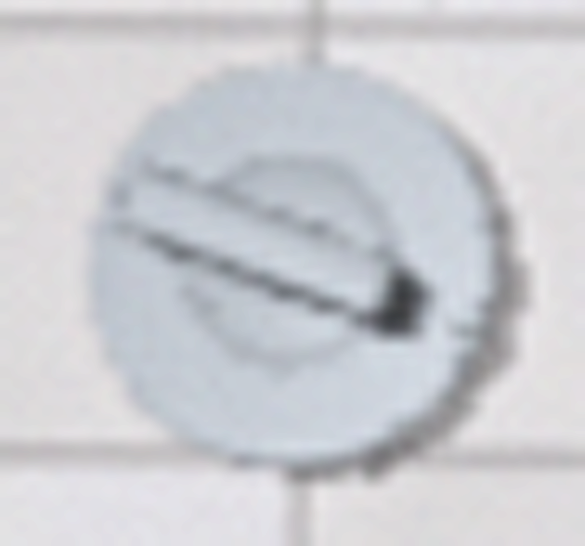

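The image shows the bar heading about 70° with its middle near (0.571,0.394), the cup mouth near (0.670,0.143), the station yaw near 0, and the drawer front at x≈0.502, y≈-0.063. I turn the tool to heading 0 and shut the fingers for the drawer push.

>>> {"name": "servo_tool", "arguments": {"commands": "0 0 0.18 0 0 0 0; 0 0 0.18 0 0 0 0; 0 0 0.18 0 0 0 0; 0 0 0.18 0 0 0 0; 0 0 0.18 0 0 0 0"}}

```text
time_s: 0.72
eef_pos: [0.2456, 0.5195, 0.2048]
eef_rot: [0.0, 0.624, 0.781, -0.001]
wrist_force: [-1.0, 0.0, -0.2]
opening: -0.001
grasp_force: 0.0
```

>>> {"name": "servo_tool", "arguments": {"commands": "0 0 0.18 0 0 0 0; 0 0 0.05 -20 10 0 0; 0 0 0 -60 15 0 0; 0 0 0 -60 20 0 0; 0 0 0 -60 20 0 0"}}

```text
time_s: 1.35
eef_pos: [0.3113, 0.319, 0.2051]
eef_rot: [0.0, 0.707, 0.708, -0.0]
wrist_force: [0.7, 0.0, 0.7]
opening: -0.001
grasp_force: 0.0
```

>>> {"name": "servo_tool", "arguments": {"commands": "0 0 0 -60 20 0 0; 0 0 0 -60 20 0 0; 0 0 0 -60 20 10 0; 0 0 0 -60 20 20 0; 0 0 0 -60 15 20 0"}}

```text
time_s: 1.98
eef_pos: [0.4032, 0.0274, 0.1573]
eef_rot: [0.001, 0.707, 0.707, 0.0]
wrist_force: [1.3, -0.0, -0.1]
opening: -0.002
grasp_force: 0.0
```

>>> {"name": "servo_tool", "arguments": {"commands": "0 0 0 -50 15 0 0; 0 0 0 -33 15 10 0; 0 0 0 0 0 40 0; 0 0 0 0 0 40 0; 0 0 0 0 0 37 0"}}

```text
time_s: 2.6
eef_pos: [0.4321, -0.0536, 0.0293]
eef_rot: [-0.0, 0.707, 0.707, -0.0]
wrist_force: [0.7, -0.1, -0.1]
opening: 0.003
grasp_force: 0.0
```

>>> {"name": "servo_tool", "arguments": {"commands": "0 0 0 0 25 0 0; 0 0 0 0 15 0 0; 0 0 0 0 10 0 0; 0 0 0 0 10 0 0; 0 0 0 0 10 0 0"}}

```text
time_s: 3.22
eef_pos: [0.5037, -0.0529, 0.0309]
eef_rot: [0.0, 0.707, 0.707, 0.0]
wrist_force: [-0.5, -0.0, -0.2]
opening: -0.002
grasp_force: 0.0
```

>>> {"name": "servo_tool", "arguments": {"commands": "0 0 0 -5 10 0 0; 0 0 0 -5 10 0 0; 0 0 0 0 10 0 0; 0 0 0 0 10 0 0; 0 0 0 0 8 0 0"}}

```text
time_s: 3.85
eef_pos: [0.5517, -0.0628, 0.0305]
eef_rot: [-0.0, 0.707, 0.707, -0.0]
wrist_force: [0.5, -0.0, -0.1]
opening: -0.0
grasp_force: 0.0
```

>>> {"name": "servo_tool", "arguments": {"commands": "0 0 0 0 6 0 0; 0 0 0 0 6 0 0; 0 0 0 0 4 0 0; 0 0 0 0 3 0 0; 0 0 0 0 3 0 0"}}

```text
time_s: 4.47
eef_pos: [0.5732, -0.063, 0.0306]
eef_rot: [-0.0, 0.707, 0.707, -0.0]
wrist_force: [0.5, -0.5, 0.1]
opening: 0.002
grasp_force: 0.0
```

Run:
```python
from h import *
i=camera('scene'); cv2.imwrite('pics/s1f.png',i); j=camera('top'); cv2.imwrite('pics/t1f.png',j)
a=cv2.resize(i[170:330,240:460],(580,422),interpolation=cv2.INTER_CUBIC);
b=cv2.resize(j[75:213,300:372],(220,422),interpolation=cv2.INTER_CUBIC)
cv2.imwrite('pics/v1.png',np.hstack([a,b])); print(get_obs()['wrist_force'])
```

```text
[ 0.10303463  0.18068096 -0.59226229]
```

View pics/v1.png

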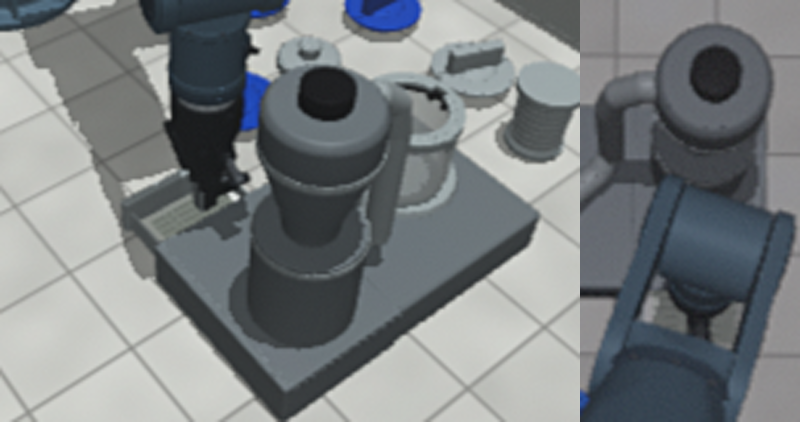

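Run:
```python
from h import *
for X in ([.502,.009,.054],[.502,-.135,.054],[.502,-.063,.03],[.573,-.063,.03],[.588,.009,.054],[.588,-.135,.054],[.59,-.14,.06],[.59,.23,.06]): print(X,proj('scene',X).round(1),proj('top',X).round(1))
print(get_obs()['eef_pos'])
a=cv2.imread('pics/scene0.png')[215:295,270:370]; b=cv2.imread('pics/s1f.png')[215:295,270:370]
cv2.imwrite('pics/v2.png',cv2.resize(np.hstack([a,b]),None,fx=4,fy=4,interpolation=cv2.INTER_CUBIC))
```

```text
[0.502, 0.009, 0.054] [320.8 224.5] [316.4 193.6]
[0.502, -0.135, 0.054] [282.9 244.8] [357.3 193.9]
[0.502, -0.063, 0.03] [302.5 239.6] [336.5 194.5]
[0.573, -0.063, 0.03] [316.2 253.5] [336.5 175. ]
[0.588, 0.009, 0.054] [338.1 240.5] [316.6 169.5]
[0.588, -0.135, 0.054] [299.5 262.8] [357.2 169.8]
[0.59, -0.14, 0.06] [298.5 262.7] [358.8 169. ]
[0.59, 0.23, 0.06] [389.9 210. ] [254.  168.2]
[ 0.57336277 -0.06300942  0.03061812]
```

View pics/v2.png

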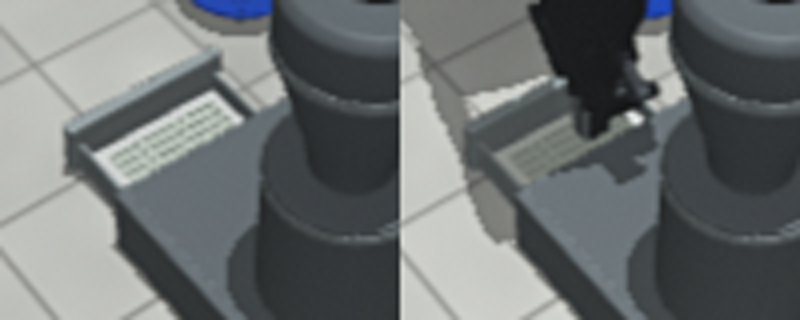

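The drawer panel is unmoved at scene px (287,247). The fingertips are at about (318,249), inside the drawer, so they passed over or through the panel without pushing it. I lift and back out.

>>> {"name": "servo_tool", "arguments": {"commands": "0 0 0 0 0 -35 0; 0 0 0 0 0 -35 0; 0 0 0 0 -50 0 0; 0 0 0 0 -50 0 0; 0 0 0 0 -50 0 0"}}

```text
time_s: 5.2
eef_pos: [0.4215, -0.0627, 0.1005]
eef_rot: [0.0, 0.707, 0.707, -0.0]
wrist_force: [0.1, -0.1, 0.6]
opening: 0.001
grasp_force: 0.0
```

>>> {"name": "servo_tool", "arguments": {"commands": "0 0 0 0 0 30 0; 0 0 0 0 0 40 0; 0 0 0 0 0 10 0; 0 0 0 0 0 0 0; 0 0 0 0 0 0 0"}}

```text
time_s: 5.82
eef_pos: [0.4242, -0.0632, 0.0217]
eef_rot: [0.001, 0.707, 0.707, 0.0]
wrist_force: [-1.1, -0.3, -0.2]
opening: 0.001
grasp_force: 0.0
```

Run:
```python
from h import *
i=camera('scene'); cv2.imwrite('pics/s2f.png',i); j=camera('top'); cv2.imwrite('pics/t2f.png',j)
a=cv2.resize(i[160:300,250:390],(400,400),interpolation=cv2.INTER_CUBIC);
b=cv2.resize(j[150:250,290:390],(400,400),interpolation=cv2.INTER_CUBIC)
cv2.imwrite('pics/v3.png',np.hstack([a,b])); p=get_obs()['eef_pos'];print(p,proj('scene',p),proj('top',p))
```

```text
[ 0.4241573  -0.06319848  0.02166137] [288.49458458 227.32274827] [336.35385449 216.32928345]
```

View pics/v3.png

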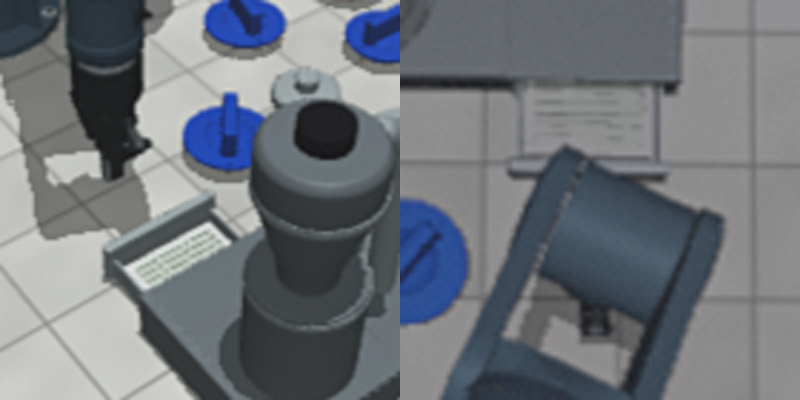

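The tips are at scene (289,222) while the projection says (288,227), so they sit about 2 cm higher than the reported TCP. That would let them skim over the panel. I go lower and push again, watching the force.

>>> {"name": "servo_tool", "arguments": {"commands": "0 0 0 0 15 12 0; 0 0 0 0 20 0 0; 0 0 0 0 12 0 0; 0 0 0 0 6 0 0; 0 0 0 0 0 0 0"}}

```text
time_s: 6.55
eef_pos: [0.4762, -0.0629, 0.0087]
eef_rot: [0.0, 0.707, 0.707, 0.0]
wrist_force: [-0.3, 0.2, 0.1]
opening: 0.003
grasp_force: 0.0
```

>>> {"name": "servo_tool", "arguments": {"commands": "0 0 0 0 6 0 0; 0 0 0 0 6 0 0; 0 0 0 0 6 0 0; 0 0 0 0 6 0 0; 0 0 0 0 6 0 0"}}

```text
time_s: 7.18
eef_pos: [0.5062, -0.0629, 0.0085]
eef_rot: [-0.0, 0.707, 0.707, -0.0]
wrist_force: [-2.8, -2.1, 1.3]
opening: 0.006
grasp_force: 0.9
```

>>> {"name": "servo_tool", "arguments": {"commands": "0 0 0 0 8 0 0; 0 0 0 0 8 0 0; 0 0 0 0 8 0 0; 0 0 0 0 8 0 0; 0 0 0 0 8 0 0"}}

```text
time_s: 7.8
eef_pos: [0.5466, -0.0629, 0.0085]
eef_rot: [-0.0, 0.707, 0.707, -0.0]
wrist_force: [-1.7, -0.7, -0.6]
opening: 0.0
grasp_force: 0.9
```

Run:
```python
from h import *
i=camera('scene'); cv2.imwrite('pics/s3f.png',i); p=get_obs()['eef_pos'];print(p,proj('scene',p))
a=np.hstack([cv2.imread('pics/s2f.png')[205:295,260:360],i[205:295,260:360]])
cv2.imwrite('pics/v4.png',cv2.resize(a,None,fx=4,fy=4,interpolation=cv2.INTER_CUBIC))
```

```text
[ 0.54776682 -0.0630258   0.00877968] [311.18770217 253.0427358 ]
```

View pics/v4.png

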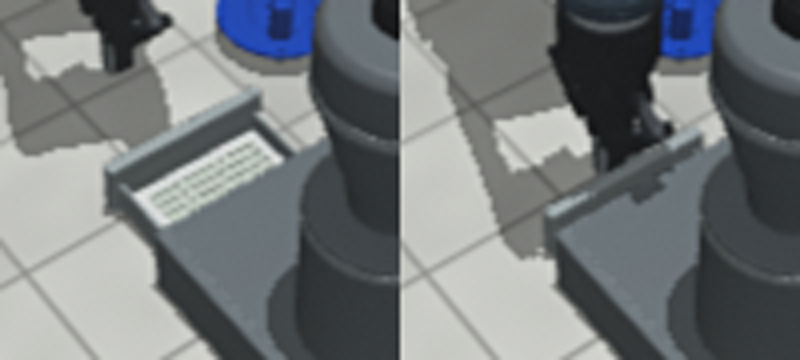

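The drawer now moves with the fingers and the panel is almost against the plinth. I keep going to the end stop.

>>> {"name": "servo_tool", "arguments": {"commands": "0 0 0 0 4 0 0; 0 0 0 0 4 0 0; 0 0 0 0 3 0 0; 0 0 0 0 2 0 0; 0 0 0 0 2 0 0"}}

```text
time_s: 8.48
eef_pos: [0.5612, -0.0629, 0.0086]
eef_rot: [-0.0, 0.707, 0.707, -0.0]
wrist_force: [-1.4, -0.8, 0.5]
opening: 0.006
grasp_force: 0.8
```

>>> {"name": "servo_tool", "arguments": {"commands": "0 0 0 0 2 0 0; 0 0 0 0 2 0 0; 0 0 0 0 2 0 0; 0 0 0 0 2 0 0; 0 0 0 0 0 0 0"}}

```text
time_s: 9.1
eef_pos: [0.563, -0.0627, 0.008]
eef_rot: [-0.005, 0.707, 0.707, -0.004]
wrist_force: [-24.9, -3.5, 20.0]
opening: -0.001
grasp_force: 12.7
```

End stop reached, at 25 N. I retreat and travel to the lid, opening and turning on the way.

>>> {"name": "servo_tool", "arguments": {"commands": "0 0 0 0 -25 0 0; 0 0 0 0 -20 -50 0; 0 0 0 0 -15 -50 0; 0 0 0 0 -10 -50 1; 0 0 0 50 0 -40 1"}}

```text
time_s: 9.72
eef_pos: [0.5001, -0.0159, 0.2004]
eef_rot: [0.002, 0.709, 0.705, 0.001]
wrist_force: [1.5, 0.4, -0.1]
opening: 0.42
grasp_force: 0.0
```

>>> {"name": "servo_tool", "arguments": {"commands": "0 0 0 60 0 0 1; 0 0 0 60 0 0 1; 0 0 0 60 5 0 1; 0 0 0 60 10 0 1; 0 0 0 60 15 0 1"}}

```text
time_s: 10.35
eef_pos: [0.5298, 0.2884, 0.1981]
eef_rot: [0.0, 0.707, 0.707, 0.001]
wrist_force: [1.6, -0.4, -0.8]
opening: 1.002
grasp_force: 0.0
```

>>> {"name": "servo_tool", "arguments": {"commands": "0 0 0 60 20 0 1; 0 0 0 48 20 0 1; 0 0 0.17 0 0 0 1; 0 0 0.17 0 0 0 1; 0 0 0 0 0 0 1"}}

```text
time_s: 10.98
eef_pos: [0.5694, 0.3936, 0.1974]
eef_rot: [-0.0, 0.816, 0.578, 0.0]
wrist_force: [-0.3, -0.2, 0.4]
opening: 1.005
grasp_force: 0.0
```

Run:
```python
from h import *
o=get_obs();p=o['eef_pos'];r=Ro.from_quat(np.roll(o['eef_rot'],-1)).as_matrix();print(p,np.degrees(np.arctan2(r[1,1],r[0,1])),o['q'],o['wrist_force'])
print('delta tool',1000*r.T@(np.array([.571,.3945,.1])-p))
```

```text
[0.5693555  0.39362185 0.19737172] -19.428354638822135 [4.33720031e-01 4.43192871e-01 1.28905103e+00 3.07504189e-04
 1.40911531e+00 7.72759330e-01] [-0.34930688 -0.1612028   0.35274191]
delta tool [ 1.33812399  1.26311967 97.37218318]
```

>>> {"name": "servo_tool", "arguments": {"commands": "0 0 0 1 1 50 1; 0 0 0 0 0 50 1; 0 0 0 0 0 37 1; 0 0 0 0 0 10 1; 0 0 0 0 0 0 1"}}

```text
time_s: 11.6
eef_pos: [0.5709, 0.3938, 0.051]
eef_rot: [-0.0, 0.816, 0.577, 0.0]
wrist_force: [-0.3, -0.2, -0.5]
opening: 1.0
grasp_force: 0.0
```

Run:
```python
from h import *
i=camera('scene'); j=camera('top'); cv2.imwrite('pics/s4f.png',i); cv2.imwrite('pics/t4f.png',j)
p=get_obs()['eef_pos'];print(p,proj('scene',p),proj('top',p), proj('scene',[.571,.3945,.0635]))
a=cv2.resize(i[140:220,370:470],(400,320),interpolation=cv2.INTER_CUBIC)
b=cv2.resize(j[135:215,160:260],(400,320),interpolation=cv2.INTER_CUBIC)
cv2.imwrite('pics/v5.png',cv2.convertScaleAbs(np.hstack([a,b]),alpha=1.5))
```

```text
[0.57219328 0.39444976 0.0530504 ] [418.58347281 189.88591991] [207.75237573 173.14885428] [418.90171372 187.43037704]
```

View pics/v5.png

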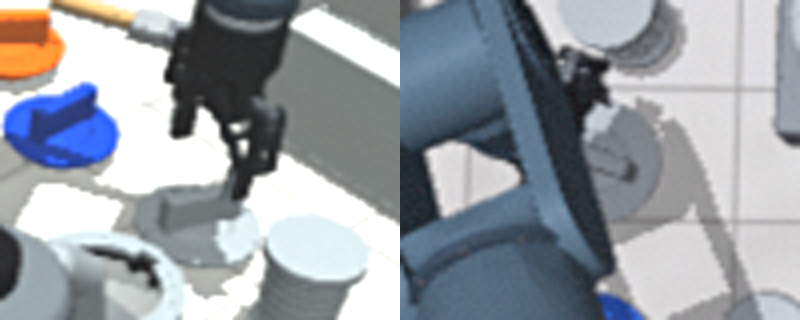

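The scene crop shows the open fingers straddling the bar on both sides, at px (415,172) and (430,187). They sit about 25 mm higher than the reported TCP suggests, as with the drawer. I use a cautious touch on the flange to find the real height.

>>> {"name": "servo_tool", "arguments": {"commands": "0 0 0 0 0 10 1; 0 0 0 0 0 8 1; 0 0 0 0 0 5 1; 0 0 0 0 0 3 1; 0 0 0 0 0 0 1"}}

```text
time_s: 12.32
eef_pos: [0.5704, 0.3937, 0.0242]
eef_rot: [-0.0, 0.817, 0.577, -0.0]
wrist_force: [-0.6, 0.4, 0.6]
opening: 1.0
grasp_force: 0.0
```

>>> {"name": "servo_tool", "arguments": {"commands": "0 0 0 0 0 3 1; 0 0 0 0 0 3 1; 0 0 0 0 0 3 1; 0 0 0 0 0 2 1; 0 0 0 0 0 0 1"}}

```text
time_s: 12.95
eef_pos: [0.5704, 0.3937, 0.0133]
eef_rot: [-0.0, 0.817, 0.577, -0.0]
wrist_force: [-0.0, -0.6, -0.3]
opening: 0.997
grasp_force: 0.0
```

>>> {"name": "servo_tool", "arguments": {"commands": "0 0 0 0 0 3 1; 0 0 0 0 0 3 1; 0 0 0 0 0 3 1; 0 0 0 0 0 2 1; 0 0 0 0 0 0 1"}}

```text
time_s: 13.58
eef_pos: [0.5704, 0.3937, 0.0023]
eef_rot: [-0.0, 0.817, 0.577, -0.0]
wrist_force: [0.2, 0.3, -0.0]
opening: 0.997
grasp_force: 0.0
```

>>> {"name": "servo_tool", "arguments": {"commands": "0 0 0 0 0 3 1; 0 0 0 0 0 2 1; 0 0 0 0 0 2 1; 0 0 0 0 0 0 1"}}

```text
time_s: 14.08
eef_pos: [0.5704, 0.3936, -0.0047]
eef_rot: [-0.0, 0.817, 0.577, -0.0]
wrist_force: [-0.3, 0.8, 0.2]
opening: 0.998
grasp_force: 0.0
```

>>> {"name": "servo_tool", "arguments": {"commands": "0 0 0 0 0 2 1; 0 0 0 0 0 2 1; 0 0 0 0 0 2 1; 0 0 0 0 0 0 1"}}

```text
time_s: 14.58
eef_pos: [0.5704, 0.3937, -0.0107]
eef_rot: [-0.0, 0.817, 0.577, -0.0]
wrist_force: [-0.5, -0.0, -0.6]
opening: 1.003
grasp_force: 0.0
```

>>> {"name": "servo_tool", "arguments": {"commands": "0 0 0 0 0 2 1; 0 0 0 0 0 2 1; 0 0 0 0 0 0 1"}}

```text
time_s: 14.95
eef_pos: [0.5709, 0.3939, -0.012]
eef_rot: [0.0, 0.817, 0.577, 0.0]
wrist_force: [-5.7, -3.8, 13.3]
opening: 1.0
grasp_force: 7.0
```

The fingertips touch the flange at a reported z of −0.0115, so the real tips are about 25 mm above the reported height. I raise accordingly and grip.

>>> {"name": "servo_tool", "arguments": {"commands": "0 0 0 0 0 -10 1; 0 0 0 0 0 -9 1; 0 0 0 0 0 0 0; 0 0 0 0 0 0 0; 0 0 0 0 0 0 0"}}

```text
time_s: 15.58
eef_pos: [0.5702, 0.3936, 0.004]
eef_rot: [-0.0, 0.817, 0.577, -0.0]
wrist_force: [-0.1, -0.2, 0.1]
opening: 0.374
grasp_force: 0.0
```

>>> {"name": "servo_tool", "arguments": {"commands": "0 0 0 0 0 0 0; 0 0 0 0 0 0 0; 0 0 0 0 0 -2 0; 0 0 0 0 0 -3 0; 0 0 0 0 0 0 0"}}

```text
time_s: 16.2
eef_pos: [0.5709, 0.3939, 0.01]
eef_rot: [0.0, 0.817, 0.577, 0.0]
wrist_force: [0.7, -0.0, -1.4]
opening: 0.203
grasp_force: 58.7
```

Gripped, with the opening at 17 mm, which matches the 18 mm bar. I lift, turn the bar parallel to the plinth front, and carry it over the cup.

>>> {"name": "servo_tool", "arguments": {"commands": "0 0 0 0 0 -20 0; 0 0 0 0 0 -50 0; 0 0 0 0 0 -60 0; 0 0 0 0 0 -60 0; 0 0 0 0 0 -30 0"}}

```text
time_s: 16.82
eef_pos: [0.5723, 0.3946, 0.2367]
eef_rot: [0.001, 0.817, 0.577, 0.004]
wrist_force: [-0.1, -0.2, -1.4]
opening: 0.201
grasp_force: 58.7
```

>>> {"name": "servo_tool", "arguments": {"commands": "0 0 -0.17 0 0 0 0; 0 0 -0.17 0 0 0 0; 0 0 0 -40 15 0 0; 0 0 0 -50 20 0 0; 0 0 0 -50 20 0 0"}}

```text
time_s: 17.45
eef_pos: [0.6259, 0.2527, 0.2315]
eef_rot: [0.001, 0.707, 0.707, 0.001]
wrist_force: [1.0, 0.4, -1.8]
opening: 0.208
grasp_force: 58.8
```

>>> {"name": "servo_tool", "arguments": {"commands": "0 0 0 -50 20 0 0; 0 0 0 -40 15 0 0; 0 0 0 -21 10 0 0; 0 0 0 0 0 0 0; 0 0 0 0 0 0 0"}}

```text
time_s: 18.08
eef_pos: [0.6699, 0.1441, 0.2299]
eef_rot: [-0.0, 0.707, 0.707, 0.0]
wrist_force: [-0.3, -0.7, -1.3]
opening: 0.205
grasp_force: 58.7
```

Run:
```python
from h import *
i=camera('scene'); j=camera('top'); cv2.imwrite('pics/s5f.png',i); cv2.imwrite('pics/t5f.png',j)
o=get_obs();p=o['eef_pos'];r=Ro.from_quat(np.roll(o['eef_rot'],-1)).as_matrix();print(p,np.degrees(np.arctan2(r[1,1],r[0,1])),o['wrist_force'],o['opening'],o['grasp_force'])
# lid flange & cup rim reprojection overlay, given real z bias .0255 (grip at real: reported+.0405)
g=p+[0,0,.0405]
def circ(im,n,c,rad,col):
    q=[proj(n,[c[0]+rad*np.cos(t),c[1]+rad*np.sin(t),c[2]]) for t in np.linspace(0,6.283,60)]
    cv2.polylines(im,[np.round((np.array(q)-off)*f*16).astype(int)],True,col,1,cv2.LINE_AA,4)
out=[]
for n,im,off,f in(('scene',i,(340,140),4),('top',j,(227,85),4)):
    off=np.array(off); c=cv2.resize(im[off[1]:off[1]+120,off[0]:off[0]+100],None,fx=f,fy=f,interpolation=cv2.INTER_CUBIC)
    c=cv2.convertScaleAbs(c,alpha=1.4)
    circ(c,n,[.670,.143,.165],.0595,(0,0,255)); circ(c,n,g-[0,0,.025],.0565,(0,255,0)); out.append(c)
cv2.imwrite('pics/v6.png',np.hstack(out))
```

```text
[0.66981054 0.14443582 0.22980347] 0.060415777621508605 [ 0.14263899  0.05229643 -1.41764404] 0.20115944465001737 58.737534284591675
```

View pics/v6.png

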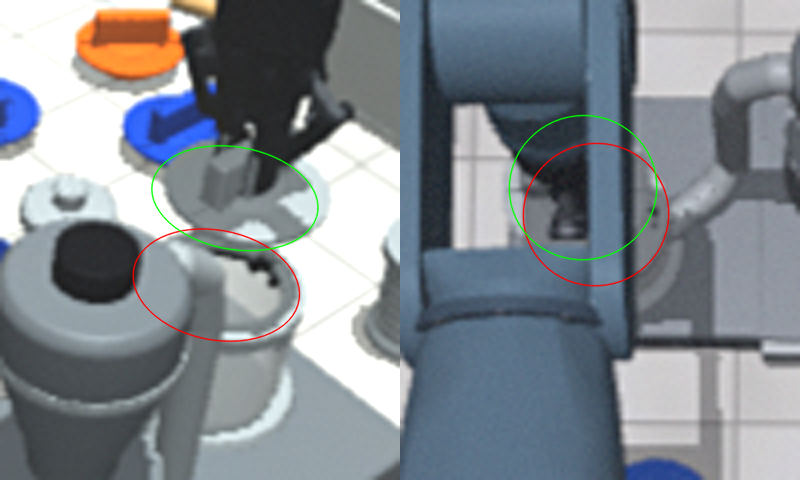

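The scene crop shows the lid's flange centred at crop (246,197), close to the predicted green ellipse at (235,198). The cup rim sits about 1 px from the red one. I refine lid and cup numerically by fitting circles to the image edges in both views.

```bash
cat > fit.py <<'E'
from h import *
from scipy.ndimage import map_coordinates, gaussian_filter
from scipy.optimize import differential_evolution as DE
T=np.linspace(0,2*np.pi,120,endpoint=False)
def pr(n,X):
    c=calibration(n); p=X@np.array(c['R']).T+np.array(c['t'])
    return np.c_[c['fx']*p[:,0]/p[:,2]+c['cx'],c['fy']*p[:,1]/p[:,2]+c['cy']]
def fit(f,n,x0,rad,d=.015,zfree=False):
    g=gaussian_filter(cv2.imread(f).astype(float).mean(2),.6)
    def sc(v):
        z=v[2] if zfree else x0[2]
        P=lambda r:pr(n,np.c_[v[0]+r*np.cos(T),v[1]+r*np.sin(T),np.full(120,z)])
        a,b=[map_coordinates(g,P(r)[:,::-1].T,order=1) for r in(rad-.002,rad+.002)]
        return -np.minimum(np.abs(a-b),25).mean()
    B=[(x0[0]-d,x0[0]+d),(x0[1]-d,x0[1]+d)]+([(x0[2]-.012,x0[2]+.012)] if zfree else [])
    r=DE(sc,B,seed=1,tol=1e-6); return r.x.round(4),round(r.fun,2)
E
python3 - <<'E'
from fit import *
for n,f in(('top','pics/top0.png'),('scene','pics/scene0.png')):
    print(n,'lid0',fit(f,n,(.571,.394,.027),.0565)); print(n,'rim',fit(f,n,(.67,.143,.165),.0595)); print(n,'hole',fit(f,n,(.67,.143,.165),.042))
for n,f in(('top','pics/t5f.png'),('scene','pics/s5f.png')):
    for z in(.245,.252,.239): print(n,'lid5',z,fit(f,n,(.67,.144,z),.0565))
    print(n,'rim5',fit(f,n,(.67,.143,.165),.0595))
# flange top real z now: reported .2298+.0405-.018
E
```

```text
top lid0 (array([0.5659, 0.3897]), np.float64(-10.3))Traceback (most recent call last):
  File "<stdin>", line 3, in <module>
  File "fit.py", line 16, in fit
    r=DE(sc,B,seed=1,tol=1e-6); return r.x.round(4),round(r.fun,2)
    return fun(*args, **kwargs)
    ret = solver.solve()
    next(self)
    ~~~~^^^^^^
    energy = self.func(parameters)
    return self.f(x, *self.args)
           ~~~~~~^^^^^^^^^^^^^^^
  File "fit.py", line 13, in sc
    a,b=[map_coordinates(g,P(r)[:,::-1].T,order=1) for r in(rad-.002,rad+.002)]
                           ~^^^
  File "fit.py", line 12, in <lambda>
    P=lambda r:pr(n,np.c_[v[0]+r*np.cos(T),v[1]+r*np.sin(T),np.full(120,z)])
               ~~^^^^^^^^^^^^^^^^^^^^^^^^^^^^^^^^^^^^^^^^^^^^^^^^^^^^^^^^^^^
  File "fit.py", line 6, in pr
    c=calibration(n); p=X@np.array(c['R']).T+np.array(c['t'])
ValueError: time passes only in moves, steps and waits
```

```bash
sed -i 's/^def pr(n,X):/C={n:calibration(n) for n in("top","scene")}\ndef pr(n,X):/; s/c=calibration(n); p=X/c=C[n]; p=X/; s/def fit(f,n,x0,rad,d=.015,zfree=False):/def fit(f,n,x0,rad,d=.012,zfree=False,ch=0):/; s/g=gaussian_filter(.*/im=cv2.imread(f).astype(float); g=gaussian_filter(4*(im[...,0]-im[...,2])\/(im.mean(2)+20)*50 if ch else im.mean(2),.6)/; s/,25).mean/,60).mean/' fit.py
cat > r.py <<'E'
from fit import *
for ch in(0,1):
  for n,f in(('top','pics/top0.png'),('scene','pics/scene0.png')):
    print(ch,n,'lid0',fit(f,n,(.571,.394,.027),.0565,ch=ch),'rim',fit(f,n,(.67,.143,.165),.0595,ch=ch),'hole',fit(f,n,(.67,.143,.165),.042,ch=ch))
  for n,f in(('top','pics/t5f.png'),('scene','pics/s5f.png')):
    print(ch,n,*['lid5 %.3f %s'%(z,fit(f,n,(.67,.144,z),.0565,ch=ch)) for z in(.245,.252)],'rim5',fit(f,n,(.67,.143,.165),.0595,ch=ch))
E
python3 r.py
```

```text
0 top lid0 (array([0.5659, 0.3897]), np.float64(-10.33)) rim (array([0.6699, 0.1444]), np.float64(-19.61)) hole (array([0.6699, 0.1444]), np.float64(-13.99))
0 scene lid0 (array([0.5752, 0.4019]), np.float64(-13.55)) rim (array([0.671 , 0.1465]), np.float64(-16.71)) hole (array([0.6721, 0.1482]), np.float64(-18.76))
0 top lid5 0.245 (array([0.6785, 0.1383]), np.float64(-8.26)) lid5 0.252 (array([0.682 , 0.1512]), np.float64(-9.0)) rim5 (array([0.6733, 0.1443]), np.float64(-7.52))
0 scene lid5 0.245 (array([0.6692, 0.1552]), np.float64(-20.47)) lid5 0.252 (array([0.674 , 0.1487]), np.float64(-21.17)) rim5 (array([0.6711, 0.1438]), np.float64(-22.2))
1 top lid0 (array([0.5699, 0.397 ]), np.float64(-6.8)) rim (array([0.6624, 0.155 ]), np.float64(-2.15)) hole (array([0.6669, 0.1422]), np.float64(-1.03))
1 scene lid0 (array([0.5768, 0.3972]), np.float64(-5.25)) rim (array([0.6729, 0.1467]), np.float64(-3.96)) hole (array([0.6729, 0.1434]), np.float64(-2.36))
1 top lid5 0.245 (array([0.6805, 0.156 ]), np.float64(-5.95)) lid5 0.252 (array([0.6786, 0.1559]), np.float64(-6.09)) rim5 (array([0.6604, 0.155 ]), np.float64(-3.53))
1 scene lid5 0.245 (array([0.6679, 0.156 ]), np.float64(-14.39)) lid5 0.252 (array([0.6729, 0.1506]), np.float64(-15.0)) rim5 (array([0.6737, 0.1454]), np.float64(-3.59))
```

Fitted positions: cup axis (0.670,0.1445). The lid axis is about 3 mm left of the tool along the bar, which agrees with the first close crop and the scene fit. I shift −3 mm in y, then lower by feel. Home should read z≈0.150.

>>> {"name": "servo_tool", "arguments": {"commands": "0 0 0 -3 0 20 0; 0 0 0 0 0 25 0; 0 0 0 0 0 12 0; 0 0 0 0 0 0 0"}}

```text
time_s: 18.68
eef_pos: [0.6691, 0.1399, 0.1706]
eef_rot: [-0.001, 0.707, 0.707, -0.001]
wrist_force: [0.8, -0.6, -1.7]
opening: 0.201
grasp_force: 58.7
```

>>> {"name": "servo_tool", "arguments": {"commands": "0 0 0 0 0 2 0; 0 0 0 0 0 2 0; 0 0 0 0 0 2 0; 0 0 0 0 0 0 0"}}

```text
time_s: 19.18
eef_pos: [0.6703, 0.1396, 0.1666]
eef_rot: [0.0, 0.707, 0.707, 0.0]
wrist_force: [0.1, -0.4, -1.9]
opening: 0.201
grasp_force: 58.7
```

>>> {"name": "servo_tool", "arguments": {"commands": "0 0 0 1 0 2 0; 0 0 0 0 0 2 0; 0 0 0 0 0 2 0; 0 0 0 0 0 0 0"}}

```text
time_s: 19.68
eef_pos: [0.6701, 0.1406, 0.1603]
eef_rot: [-0.0, 0.707, 0.707, -0.0]
wrist_force: [0.4, 1.7, -0.5]
opening: 0.206
grasp_force: 58.7
```

>>> {"name": "servo_tool", "arguments": {"commands": "0 0 0 0 0 2 0; 0 0 0 0 0 2 0; 0 0 0 0 0 2 0; 0 0 0 0 0 0 0"}}

```text
time_s: 20.18
eef_pos: [0.6701, 0.1406, 0.1543]
eef_rot: [-0.0, 0.707, 0.707, -0.0]
wrist_force: [-0.6, 0.1, -1.8]
opening: 0.203
grasp_force: 58.7
```

The pins passed the collar level with no resistance. Next is the flange seat.

>>> {"name": "servo_tool", "arguments": {"commands": "0 0 0 0 0 2 0; 0 0 0 0 0 2 0; 0 0 0 0 0 1 0; 0 0 0 0 0 0 0"}}

```text
time_s: 20.68
eef_pos: [0.6703, 0.1406, 0.1494]
eef_rot: [-0.0, 0.707, 0.707, -0.0]
wrist_force: [0.6, 0.7, -1.3]
opening: 0.201
grasp_force: 58.7
```

>>> {"name": "servo_tool", "arguments": {"commands": "0 0 0 0 0 1 0; 0 0 0 0 0 1 0; 0 0 0 0 0 0 0"}}

```text
time_s: 21.05
eef_pos: [0.6706, 0.1407, 0.1489]
eef_rot: [0.0, 0.707, 0.707, 0.0]
wrist_force: [-2.9, -0.3, 4.8]
opening: 0.202
grasp_force: 59.9
```

Seated: home height reached, with light upward contact. I turn clockwise about the lid's axis, which is 3.8 mm along the bar from the TCP.

>>> {"name": "servo_tool", "arguments": {"commands": "0 0 0.1 0 -0.4 0 0; 0 0 0.1 0 -0.4 0 0; 0 0 0.1 0 -0.4 0 0; 0 0 0.1 0 -0.4 0 0; 0 0 0 0 0 0 0"}}

```text
time_s: 21.68
eef_pos: [0.6692, 0.141, 0.1488]
eef_rot: [0.0, 0.834, 0.552, 0.001]
wrist_force: [-2.2, 0.4, 5.9]
opening: 0.198
grasp_force: 59.7
```

Run:
```python
from h import *
o=get_obs();r=Ro.from_quat(np.roll(o['eef_rot'],-1)).as_matrix();print(o['eef_pos'],np.degrees(np.arctan2(r[1,1],r[0,1])),o['wrist_force'],o['torque'],o['grasp_force'])
i=camera('scene');cv2.imwrite('pics/s6f.png',i);cv2.imwrite('pics/t6f.png',camera('top'))
from fit import fit
print(fit('pics/s6f.png','scene',(.67,.144,.172),.0565))
```

```text
[0.66917419 0.1410181  0.14878092] -22.936581805444753 [-2.23010008  0.44760548  5.92778633] [ 0.07671947  0.45078906 -0.04104553] 59.72128629684448
(array([0.6718, 0.1401]), np.float64(-14.83))
```

>>> {"name": "servo_tool", "arguments": {"commands": "0 0 0.1 0 -0.4 0 0; 0 0 0.1 0 -0.4 0 0; 0 0 0.1 0 -0.4 0 0; 0 0 0.1 0 -0.4 0 0; 0 0 0 0 0 0 0"}}

```text
time_s: 22.4
eef_pos: [0.6676, 0.1422, 0.1488]
eef_rot: [-0.0, 0.927, 0.376, 0.001]
wrist_force: [-3.2, 0.7, 6.9]
opening: 0.202
grasp_force: 60.0
```

Run:
```python
from h import *
for k in range(3):
    o=get_obs();r=Ro.from_quat(np.roll(o['eef_rot'],-1)).as_matrix();print(o['eef_pos'],np.degrees(np.arctan2(r[1,1],r[0,1])),o['wrist_force'],o['torque'],o['grasp_force'])
    i=camera('scene')
cv2.imwrite('pics/s7f.png',i);j=camera('top');cv2.imwrite('pics/t7f.png',j)
from fit import fit
for z in(.172,.180):print(fit('pics/s7f.png','scene',(.67,.144,z),.0565))
# drawer: compare front line position to s3f / plinth
print([tuple(np.round(proj('scene',p),1)) for p in([.578,-.135,.054],[.578,.009,.054])])
```

```text
[0.6676199  0.14216249 0.14883401] -45.82259569285826 [-3.20845933  0.69184249  6.88648186] [ 0.18457805  0.58382722 -0.0083956 ] 59.95964169502258
[0.66762236 0.14220777 0.14886913] -45.771499479973855 [-2.97617262  1.10114664  7.25731608] [0.17823391 0.62721069 0.01793989] 59.91018354892731
[0.66762662 0.1421803  0.14886442] -45.758673706222616 [-3.38125536 -0.14481863  6.5747096 ] [0.14945884 0.61087637 0.05168644] 60.01622021198273
(array([0.6737, 0.1484]), np.float64(-17.24))
(array([0.6783, 0.1392]), np.float64(-17.55))
[(np.float64(297.5), np.float64(260.6)), (np.float64(336.0), np.float64(238.6))]
```

Run:
```python
from h import *
t=[]
for k in range(25): camera('scene'); o=get_obs(); t.append(np.r_[o['torque'],o['wrist_force']])
print(np.mean(t,0).round(3),(np.std(t,0)/5).round(3),o['time_s'],o['opening'],o['grasp_force'])
```

```text
[ 0.165  0.605 -0.008 -3.096  0.659  6.455] [0.005 0.006 0.007 0.081 0.095 0.131] 23.85 0.19847836425728968 59.94119703769684
```

The mean torque about z is near 0, and rim friction could be hiding the spring. I unload the downward push by 2 mm, stay under the collar, and read the torque again.

>>> {"name": "servo_tool", "arguments": {"commands": "0 0 0 0 0 -1 0; 0 0 0 0 0 -1 0; 0 0 0 0 0 0 0"}}

```text
time_s: 24.22
eef_pos: [0.6672, 0.1418, 0.1491]
eef_rot: [-0.0, 0.927, 0.376, -0.0]
wrist_force: [-1.3, 1.3, 0.2]
opening: 0.2
grasp_force: 58.8
```

```bash
cat > tq.py <<'E'
from h import *
t=[]
for k in range(25): camera('scene'); o=get_obs(); t.append(np.r_[o['torque'],o['wrist_force'],o['eef_pos']])
print(np.mean(t,0).round(4),(np.std(t,0)/5).round(3)[:6],o['time_s'])
E
python3 tq.py
```

```text
[ 0.2001  0.1096  0.0965 -0.5794  0.9146 -2.0746  0.6673  0.1417  0.1494] [0.009 0.015 0.006 0.137 0.104 0.164] 25.475
```

With the push unloaded, the torque is +0.097 N m. That is the half-way spring torque, so the pins are in the forks under the collar. I press lightly back down onto the rim and hand in.

>>> {"name": "servo_tool", "arguments": {"commands": "0 0 0 0 0 1 0; 0 0 0 0 0 0 0; 0 0 0 0 0 0 0"}}

```text
time_s: 25.85
eef_pos: [0.6674, 0.1417, 0.149]
eef_rot: [0.0, 0.927, 0.375, 0.0]
wrist_force: [-3.5, 1.3, 1.1]
opening: 0.201
grasp_force: 59.1
```

```bash
python3 tq.py; python3 -c "
from h import *
o=get_obs();r=Ro.from_quat(np.roll(o['eef_rot'],-1)).as_matrix();print(np.degrees(np.arctan2(r[1,1],r[0,1])),np.degrees(np.arccos(-r[2,2])),o['grasp_force'])
print(hand_in())"
```

```text
[ 0.1623  0.7733  0.1218 -4.4894  0.6282  4.4803  0.6675  0.1418  0.149 ] [0.006 0.016 0.005 0.142 0.114 0.248] 27.1
-45.88886147602059 0.016862604402759905 59.6664297580719
the job is handed in; nothing more can be done
None
```

I handed the job in at 27 s: the drawer is shut to its end stop, and the lid is fully down, turned about 46° clockwise and still gripped against its spring (about 0.1 N m felt at the wrist); on the first drawer push the shut fingers went over the panel into the open drawer without moving it (no force felt), so I backed out and pushed again lower.

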